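# Point out the enlarging marks on a plaster foot

### The arm

A 7-joint arm with a two-finger parallel gripper is mounted at the origin on the work surface. World frame = base frame: x ahead of the robot, y to its left, z up, the work surface at z = 0. Lengths are in m, angles in degrees, forces in N, time in s.
With the tool pointing down it reaches from about 0.425 to 0.875 m from the base axis. Payload 4.7 kg.
Tool frame: the origin (TCP) lies on the front face of the gripper's body, between the roots of the fingers; the fingertips stand 70 mm ahead of it and the grasp point (between the pads) lies 51 mm ahead of it (tip_extent is the distance from the TCP to the fingertips, in m); z points along the fingers, y is the direction in which the jaws open and shut (so a half turn about z gives the same grasp; the last joint's range is limited). The gripper opens to 87 mm and grips with 3 to 60 N. Pads are 19 mm wide; open, the fingers measure 117 mm over their backs; the gripper's body (75 mm by 190 mm) begins 51 mm behind the grasp point.
Start: joints at [-62.733, 18.392, -4.016, 83.108, 1.295, 78.541, -3.26], TCP at [0.29, 0.582, 0.292] pointing down, gripper open.
Joint ranges: [-163.93, 163.93], [-17.29, 119.83], [-79.2, 71.16], [3.27, 140.29], [-89.18, 269.18], [5.43, 117.66], [-154.24, 154.24]. Speed limits (degrees/s): [147.25, 147.25, 180, 180, 180, 180, 180].

### API

Orientations are given as [roll, pitch, yaw] about the fixed x, y, z axes, in that order (R = Rz(yaw) Ry(pitch) Rx(roll)).
In Python, from cell import * gives the robot as it stands.
- The arm moves only by the tool carry_out, never from a script. Its argument "increments" is text: rows parted by semicolons, each of 7 numbers parted by spaces: the opening, from 0 (shut) to 1 (fully open), then the shift along the tool's x, y, z in m, then the turn, a rotation vector about the tool's x, y, z in degrees. A call has 1 to 20 rows; each row shifts and turns the pose as measured when the row begins, along the tool's axes as they then stand; what a row does not reach is not made up. A row lasts 1/8 s, in which the tool goes at most 62.5 mm and 10.7 degrees, less where a joint would pass 70% of its speed; a pose out of reach is approached as far as the arm can. A call is refused whole if a number of a shift passes 0.0625 or a number of a turn 10.7, either way. A call with a gripper value outside its range is refused whole. The fingers move at their own pace and stop on an object; "force" is the grip in N (left out, the last holds). Time passes only in rows, so rows that do not move let the fingers close. It gives the time, the measured TCP pose, the force and the opening at its end, in the units of the state.
- get_obs(): the state, without advancing time (a new reading comes with each control period).
- read_camera(name): name is "side" or "top"; returns a dict with "img" (384x512x3 uint8, blue, green, red), "fx", "fy", "cx", "cy" (pixels), "world_from_camera" (4x4, takes a point from camera to world coordinates). Camera axes: x right, y down, z forward; pixel columns grow to the right and rows downward; lengths in m; the calibration is good to about 2 mm. A picture is of the moment at which its call begins. There is no depth.
- sign_off(): hands the job in, once; it reports no verdict.
Trained networks look in a picture, given as the dict that the camera call returned (one of the last four; its "shot" number tells which), for a name from the list of things; names that differ only in an ending like _2 or _b are one class to them, and where a whole thing is asked for, a point or a joint stands for the part that bears it (a point fixed in the world has none). Each returns a list of dicts, best first, with "confidence" (0 to 1); they miss things now and then, are a little off and sometimes report something else, mostly with a low value. They report only what shows in the picture. A call takes as long as a camera call.
- masks_of(target, picture): "pixels" (384x512 bool, what is visible of it) and "bbox" ([left, top, right, bottom] in pixels, round what is visible of it).
The state is a dict: "time_s": time; "qpos": joint angles; "joint_velocities": joint speeds; "effort": joint torques, N m; "tool_pos": TCP position; "tool_rot": TCP orientation; "force": force on the tool from outside, world axes, zero at the start; "wrist_torque": the same for the moment, N m; "grip_width": finger opening in m.
Only numpy, scipy, OpenCV 4.12 (cv2) and the standard library are available. Lean on these libraries where they do the work, as an engineer would, in place of code of your own. Each camera call takes 0.05 s, during which the arm holds its last target.

### The job

The assistant is about to enlarge this plaster foot and must be shown its measuring studs in order: with the fingertips pointing down, point at the stud on the big toe, then the one on the instep, then the one on top of the cut ankle, staying two seconds or more with the fingertips a few centimetres straight above each. Do not point at the little-toe stud, touch nothing at all, and leave everything where it stands. Finish still pointing at the ankle stud.

Things in the scene. Friction and masses are not known exactly. Their poses are not given: they have to be found in the camera images.
- foot: White plaster cast of a right foot on a plinth 275 x 125 x 18 mm, loose, 1.8 kg, on the round turntable, toes turned any way. Origin: centre of the plinth's underside, 45 mm above the bench; x from heel to toes, y to the big-toe side, z up. Highest part: the flat cut of the ankle (80 x 65 mm), 133 mm above the origin. Four identical upright brass studs with domed heads, 18 mm wide, stand on it.
- big_toe_stud (a point): Top of the brass stud on the big toe (the biggest toe, at the +y front corner of the foot), at (106, 27, 57) mm in the foot's frame.
- instep_stud (a point): Top of the brass stud on the instep, in the middle of the foot's sloping back between toes and ankle, at (30, 2, 80) mm in the foot's frame. The wall of the ankle rises 58 mm behind it to 53 mm above it.
- ankle_stud (a point): Top of the brass stud in the middle of the flat cut of the ankle, at (-67, 0, 141) mm in the foot's frame.
- little_toe_stud (a point): Top of the brass stud on the little toe, the smallest toe, at (80, -41, 46) mm in the foot's frame. Not to be pointed at.
- wheel: Low metal turntable, fixed, does not turn: disc 310 mm across, its top 45 mm above the bench. Origin: centre of its underside on the bench.
- bottle: Clear plastic bottle with green cap, 60 mm across, 150 mm tall, standing loose on the bench. Origin: centre of its underside. Leave alone.
- bowl: Small black rubber plaster bowl, 90 mm across, 50 mm tall, loose on the bench. Origin: centre of its underside. Leave alone.
- jar: Glass jar with metal cap, 60 mm across, 85 mm tall, loose on the bench. Origin: centre of its underside. Leave alone.
- modeller: Wooden modelling tool lying on the bench, 183 mm long, 18 mm wide, 16 mm thick. Origin: on its underside, near its middle; x along the tool. Leave alone.

How it is judged (in metres and radians):
On the way, in this order (a step that is already met when the one before it is completed fails the run):
1. pointing at the big-toe stud from just above, for 1.5 s (horizontal distance between the grasp point and big_toe_stud below 0.02 m and z of the grasp point in the frame of big_toe_stud between 0.022 and 0.085 m), for 1.5 s.
2. pointing at the instep stud from just above, for 1.5 s (horizontal distance between the grasp point and instep_stud below 0.02 m and z of the grasp point in the frame of instep_stud between 0.022 and 0.085 m), for 1.5 s.
3. pointing at the ankle stud from just above, for 1.5 s (horizontal distance between the grasp point and ankle_stud below 0.02 m and z of the grasp point in the frame of ankle_stud between 0.022 and 0.085 m), for 1.5 s.
At the end, for the whole second after the job is handed in: The fingers still point at the ankle stud: the grasp point within 20 mm of it sideways and 22 to 85 mm above its top (fingertips about 3 to 65 mm above), touching nothing; the foot within 5 mm and the bystanders within 10 mm of where they stood (all of step 3 and distance of foot from where it was at the start of the episode below 0.005 m and distance of each of bottle, bowl, jar, modeller from where it was at the start of the episode below 0.01 m).
It fails at once if the robot touched something (contact force between any of the fingers, the arm and anything else above 0.5 N).
It fails at once if the foot was moved (distance of foot from where it was at the start of the episode above 0.005 m).
It fails at once if a bystander was moved (distance of any of bottle, bowl, jar, modeller from where it was at the start of the episode above 0.01 m).
It fails at once if pointed at the little-toe stud (horizontal distance between the grasp point and little_toe_stud below 0.015 m and z of the grasp point in the frame of little_toe_stud between -0.01 and 0.06 m).
It also fails if it takes over 50 s, if anything falls off the work surface, if the arm or the gripper's body presses on something with over 40 N, if the wrist force passes 120 N, or if a joint passes its speed limit or range.

## Working session

There is one attempt and no reset: what is moved stays moved. The work goes in short steps, Python scripts to look and compute and a tool call to move; the robot and the scene stay as the last step left them, time stands still between calls to the robot, and variables do not carry over. Pictures are saved under pics/ and viewed, and the job is handed in when it is done.

Besides the shell and the picture viewer there is one more tool, called after "Emit:" as a command line: name --argument value ..., lists and objects as JSON in quotes. carry_out: Moves the arm, as the interface text tells. Its arguments: {"type":"object","properties":{"increments":{"type":"string"},"force":{"type":"number"}},"required":["increments"]}

```bash
mkdir -p pics; python3 - <<'E'
from cell import *
import cv2,pickle
o=get_obs();print(o['time_s'],o['tool_pos'],o['tool_rot'],o['grip_width'])
P={}
for n in('top','side'):
    p=read_camera(n);P[n]=p;cv2.imwrite(f'pics/{n}0.png',p['img'])
    print(n,p['fx'],p['cx'],p['cy'],p['world_from_camera'])
    for t in ('foot','big_toe_stud','instep_stud','ankle_stud','little_toe_stud','bottle','bowl','jar','modeller'):
        print(t,[(m['bbox'],round(m['confidence'],2),int(m['pixels'].sum())) for m in masks_of(t,p)][:4])
pickle.dump(P,open('p0.pkl','wb'))
E
```

```text
0.0 [0.28945563 0.58152697 0.29118243] [-1.79892669e+02  5.09591519e-03  1.53543512e+02] 0.08711813246903366
top 349.4804170422845 254.09591656373286 185.57204953904943 [[ 0.01034311 -0.9967783   0.07953637  0.49380652]
 [-0.99987749 -0.00937513  0.01253409 -0.0124322 ]
 [-0.01174805 -0.07965626 -0.99675316  1.10280878]
 [ 0.          0.          0.          1.        ]]
foot [([210.8, 146.9, 298.0, 246.4], 0.74, 3817)]
big_toe_stud [([211.5, 151.3, 298.5, 248.0], 0.77, 3832)]
instep_stud [([212.7, 149.7, 298.6, 245.6], 0.83, 3935)]
ankle_stud [([211.3, 151.8, 297.8, 245.3], 0.81, 3942)]
little_toe_stud [([212.2, 150.7, 300.6, 248.5], 0.57, 3905)]
bottle [([128.9, 146.6, 159.6, 168.7], 0.62, 535)]
bowl [([353.0, 219.9, 384.5, 252.6], 0.74, 736), ([213.2, 148.4, 298.1, 247.8], 0.48, 3796)]
jar [([350.0, 142.2, 374.8, 166.4], 0.63, 430)]
modeller [([210.4, 151.0, 297.0, 247.1], 0.72, 3912)]
side 385.0010046390846 260.70164412629475 197.44730534073733 [[-0.93571005 -0.24622625  0.25262488  0.3393093 ]
 [-0.35264519  0.67192524 -0.65127402  0.55375714]
 [-0.00938427 -0.6984906  -0.7155577   0.74675957]
 [ 0.          0.          0.          1.        ]]
foot [([203.9, 170.8, 330.0, 259.6], 0.83, 6359)]
big_toe_stud []
instep_stud [([202.3, 170.8, 329.1, 261.0], 0.7, 6247)]
ankle_stud [([204.6, 170.7, 329.6, 261.2], 0.73, 6350)]
little_toe_stud [([203.6, 170.3, 328.0, 260.2], 0.64, 6352)]
bottle [([119.1, 302.8, 162.4, 360.5], 0.65, 1698)]
bowl [([325.1, 144.2, 361.5, 167.5], 0.95, 674)]
jar [([249.3, 121.5, 272.7, 156.0], 0.73, 591)]
modeller [([209.1, 373.4, 306.9, 384.0], 0.91, 630)]
```

```bash
python3 - <<'E'
import cv2
a=cv2.imread('pics/top0.png');b=cv2.imread('pics/side0.png')
cv2.imwrite('pics/topc.png',cv2.resize(a[135:260,195:315],None,fx=4.6,fy=4.6,interpolation=cv2.INTER_CUBIC))
cv2.imwrite('pics/sidec.png',cv2.resize(b[155:275,190:345],None,fx=5,fy=5,interpolation=cv2.INTER_CUBIC))
E
```

```text
(no output)
```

View pics/top0.png

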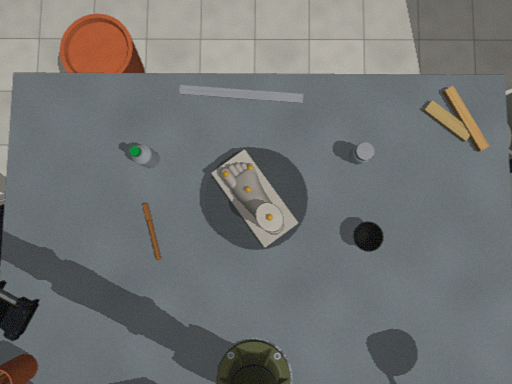

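View pics/side0.png

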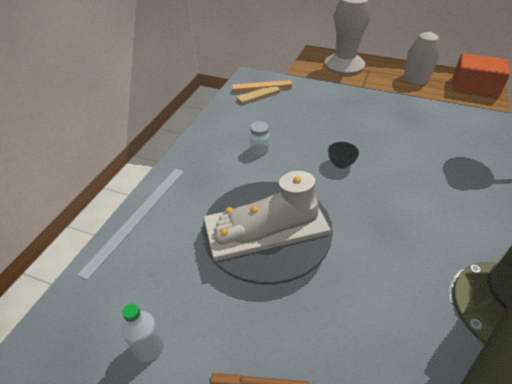

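```bash
sleep 1
```

```text
(no output)
```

View pics/topc.png

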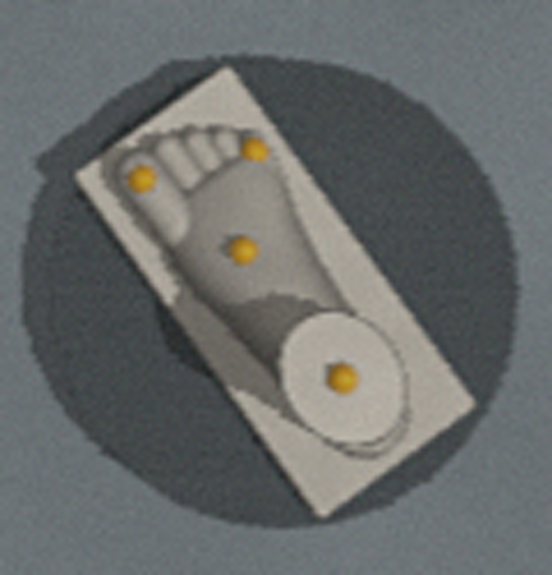

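View pics/sidec.png

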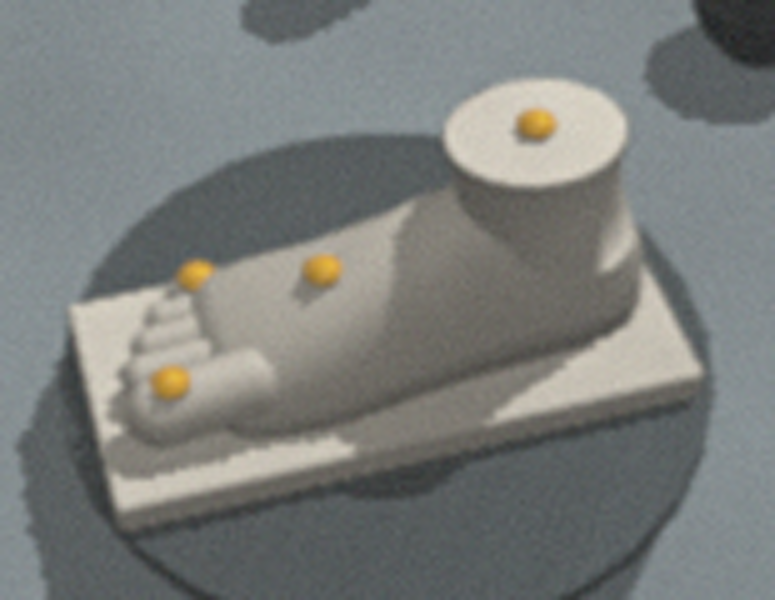

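The pictures show the foot pointing up and left in the top view. The crop puts the big toe near (226,174), the little toe (251,168), the instep (248,189) and the ankle (270,217). In the side view they are near (224,231), (229,210), (254,209) and (297,180). Next I'll fit the foot's planar pose to all eight.

```bash
cat > fit.py <<'E'
import numpy as np,cv2
from scipy.optimize import least_squares
S={'big':(106,27,57),'ins':(30,2,80),'ank':(-67,0,141),'lit':(80,-41,46)}
S={k:np.array(v)/1000 for k,v in S.items()}
G={'top':dict(big=(226,174),lit=(251,168),ins=(248,189),ank=(270,217)),
'side':dict(big=(224,231),lit=(229,210),ins=(254,209),ank=(297,180))}
def blobs(P):
    ob=[]
    for n,p in P.items():
        h=cv2.cvtColor(p['img'],cv2.COLOR_BGR2HSV);m=((h[...,0]>10)&(h[...,0]<28)&(h[...,1]>140)&(h[...,2]>90)).astype(np.uint8)
        N,_,st,c=cv2.connectedComponentsWithStats(m)
        for k,g in G[n].items():
            d=np.hypot(*(c[1:]-g).T);i=d.argmin()
            if d[i]<4: ob.append((n,k,c[1+i],st[1+i,4]))
    return ob
def proj(p,X):
    T=np.linalg.inv(p['world_from_camera']);q=T[:3,:3]@X+T[:3,3]
    return np.array([p['fx']*q[0]/q[2]+p['cx'],p['fy']*q[1]/q[2]+p['cy']])
def world(v,s):
    c,n=np.cos(v[2]),np.sin(v[2]);return np.array([v[0]+c*s[0]-n*s[1],v[1]+n*s[0]+c*s[1],.045+s[2]])
def fit(P):
    ob=blobs(P)
    f=lambda v:np.concatenate([proj(P[n],world(v,S[k]-[0,0,.004]))-c for n,k,c,a in ob])
    r=least_squares(f,[.5,0,.8],loss='soft_l1')
    return r.x,ob,f(r.x).reshape(-1,2)
E
python3 - <<'E'
import pickle;from fit import *
P=pickle.load(open('p0.pkl','rb'))
v,ob,e=fit(P)
print(v[:2],np.degrees(v[2]))
for o,r in zip(ob,e):print(o,r.round(2))
for n in P: print(n,fit({n:P[n]})[0])
for k in S:print(k,world(v,S[k]).round(4))
E
```

```text
[5.39487102e-01 1.56579967e-04] 36.58512684712736
('top', 'big', array([225.29166667, 173.54166667]), np.int32(24)) [-0.36 -0.13]
('top', 'lit', array([249.84210526, 167.15789474]), np.int32(19)) [-0.53  0.23]
('top', 'ins', array([247.5, 189. ]), np.int32(26)) [-0.44 -0.04]
('top', 'ank', array([269.08, 216.8 ]), np.int32(25)) [-0.47 -0.09]
('side', 'big', array([223.67857143, 231.        ]), np.int32(28)) [ 0.01 -0.5 ]
('side', 'lit', array([228.4 , 209.45]), np.int32(20)) [ 0.47 -0.12]
('side', 'ins', array([254.18518519, 208.48148148]), np.int32(27)) [-0.04 -0.52]
('side', 'ank', array([296.73913043, 179.39130435]), np.int32(23)) [ 0.08 -0.72]
top [ 0.53946817 -0.0011125   0.63853648]
side [0.53916931 0.00166953 0.63554368]
big [0.6085 0.085  0.102 ]
ins [0.5624 0.0196 0.125 ]
ank [ 0.4857 -0.0398  0.186 ]
lit [0.6282 0.0149 0.091 ]
```

The fit is consistent, with residuals under 1 px and the two cameras agreeing within 3 mm. I'll close the fingers and travel high towards the big toe.

Emit:
carry_out --increments "0 0 0 0 0 0 0;0 -0.02 -0.012 0 0 0 0;0 -0.03 -0.018 0 0 0 0;0 -0.03 -0.018 0 0 0 0;0 -0.03 -0.018 0 0 0 0;0 -0.03 -0.018 0 0 0 0;0 -0.03 -0.018 0 0 0 0;0 -0.03 -0.018 0 0 0 0;0 -0.03 -0.018 0 0 0 0;0 -0.03 -0.018 0 0 0 0;0 -0.03 -0.018 0 0 0 0;0 -0.03 -0.018 0 0 0 0;0 -0.03 -0.018 0 0 0 0;0 -0.03 -0.018 0 0 0 0;0 -0.03 -0.018 0 0 0 0;0 -0.02 -0.012 0 0 0 0;0 0 0 0 0 0 0"

```text
time_s: 3.12
tool_pos: [0.5707, 0.1132, 0.2958]
tool_rot: [-179.9, 0.4, 152.1]
force: [0.8, 0.6, -0.3]
grip_width: 0.0005
```

```bash
cat > goto.py <<'E'
from cell import *
import sys
from fit import *
from scipy.spatial.transform import Rotation as Ro
o=get_obs();R=Ro.from_euler('xyz',o['tool_rot'],degrees=True).as_matrix();p=np.array(o['tool_pos'])
g=p+.051*R[:,2];V=[0.5395,0.00016,np.radians(36.585)]
print(o['time_s'],p.round(4),o['tool_rot'],o['grip_width'],np.round(o['force'],2))
for k,h in dict(big=.06,ins=.07,ank=.055).items():
    s=world(V,S[k]);print(k,'grasp rel',(g-s).round(4),'tool move',(R.T@(s+[0,0,h]-g)).round(4))
down=R.T@Ro.from_euler('xyz',[180,0,o['tool_rot'][2]],degrees=True).as_matrix();print('turn',np.degrees(Ro.from_matrix(down).as_rotvec()).round(2))
E
python3 goto.py
```

```text
3.125 [0.5707 0.1132 0.2958] [-179.87170844    0.37516998  152.06146079] 0.0005348128027822671 [ 0.76  0.6  -0.34]
big grasp rel [-0.0376  0.028   0.1428] tool move [-0.0458 -0.0069  0.0831]
ins grasp rel [0.0085 0.0933 0.1198] tool move [-0.0358 -0.0863  0.0502]
ank grasp rel [0.0852 0.1527 0.0588] tool move [ 0.0038 -0.1749  0.0041]
turn [-0.13  0.38 -0.  ]
```

Emit:
carry_out --increments "0 -0.015 -0.002 0 0 0 0;0 -0.015 -0.002 0 0 0 0;0 -0.015 -0.002 0 0 0.4 0;0 0 0 0.02 0 0 0;0 0 0 0.02 0 0 0;0 0 0 0.02 0 0 0;0 0 0 0.01 0 0 0;0 0 0 0 0 0 0"

```text
time_s: 4.12
tool_pos: [0.6072, 0.0886, 0.2183]
tool_rot: [-179.8, -0.4, 152.4]
force: [-0.7, -0.5, 0.8]
grip_width: 0.0006
```

```bash
python3 goto.py; python3 - <<'E'
from cell import *
import cv2,pickle
from fit import *
P={n:read_camera(n) for n in('side','top')}
pickle.dump(P,open('p1.pkl','wb'))
b=P['side']['img'];a=P['top']['img']
b=b[90:290,150:370];a=a[100:280,160:340]
cv2.imwrite('pics/big.png',cv2.hconcat([cv2.resize(b,(440,400)),cv2.resize(a,(360,400))]))
E
```

```text
4.125 [0.6072 0.0886 0.2183] [-179.7588055    -0.40241104  152.35728385] 0.0005619335838617308 [-0.65 -0.46  0.79]
big grasp rel [-0.0018  0.0036  0.0653] tool move [-0.0033 -0.0024  0.0053]
ins grasp rel [0.0444 0.069  0.0423] tool move [ 0.0075 -0.0818 -0.0273]
ank grasp rel [ 0.1211  0.1284 -0.0187] tool move [ 0.0482 -0.1702 -0.0726]
turn [-0.24 -0.4   0.  ]
```

View pics/big.png

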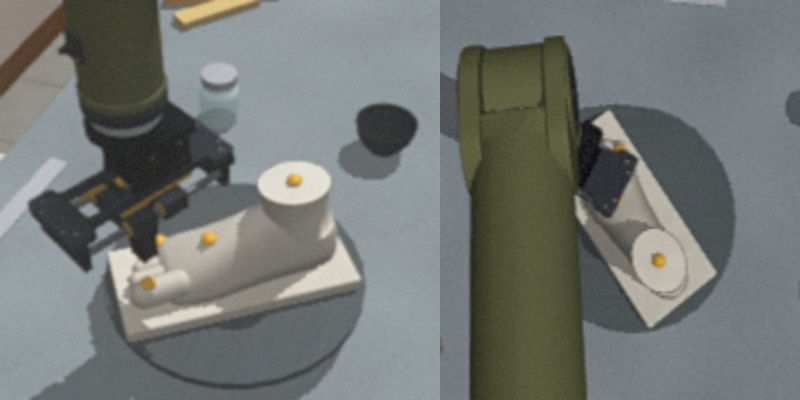

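The side view shows the fingertips right over the big-toe stud at about (148,283), with clear air below. I'll nudge it and hold.

Emit:
carry_out --increments "0 -0.003 -0.002 0.003 -0.2 -0.4 0;0 0 0 0 0 0 0;0 0 0 0 0 0 0;0 0 0 0 0 0 0;0 0 0 0 0 0 0;0 0 0 0 0 0 0;0 0 0 0 0 0 0;0 0 0 0 0 0 0;0 0 0 0 0 0 0;0 0 0 0 0 0 0;0 0 0 0 0 0 0;0 0 0 0 0 0 0;0 0 0 0 0 0 0;0 0 0 0 0 0 0;0 0 0 0 0 0 0;0 0 0 0 0 0 0;0 0 0 0 0 0 0;0 0 0 0 0 0 0;0 0 0 0 0 0 0;0 0 0 0 0 0 0"

```text
time_s: 6.72
tool_pos: [0.6109, 0.0854, 0.219]
tool_rot: [179.8, 0.3, 152.4]
force: [0.7, -0.3, 0.1]
grip_width: 0.0006
```

```bash
python3 goto.py
```

```text
6.725 [0.6109 0.0854 0.219 ] [179.77395049   0.30938705 152.35309923] 0.0005673343952414314 [ 0.69 -0.31  0.06]
big grasp rel [0.0027 0.0004 0.066 ] tool move [ 0.0022 -0.0017  0.006 ]
ins grasp rel [0.0488 0.0658 0.043 ] tool move [ 0.0126 -0.0808 -0.0273]
ank grasp rel [ 0.1255  0.1252 -0.018 ] tool move [ 0.0527 -0.1689 -0.0739]
turn [0.23 0.31 0.  ]
```

Emit:
carry_out --increments "0 0 0 0 0 0 0;0 0 0 0 0 0 0;0 0 0 -0.02 0.2 0.3 0;0 0 0 -0.025 0 0 0;0 0 0 -0.015 0 0 0;0 0.003 -0.02 0 0 0 0;0 0.003 -0.02 0 0 0 0;0 0.003 -0.02 0 0 0 0;0 0.003 -0.015 0 0 0 0;0 0 0 0 0 0 0;0 0 0 0 0 0 0"

```text
time_s: 8.1
tool_pos: [0.5596, 0.0181, 0.2775]
tool_rot: [-179.8, -0.3, 152.2]
force: [-0.3, 0.4, -0.2]
grip_width: 0.0003
```

```bash
python3 goto.py
```

```text
8.1 [0.5596 0.0181 0.2775] [-179.81789709   -0.26212392  152.17590716] 0.00029761983664415874 [-0.26  0.35 -0.19]
big grasp rel [-0.0492 -0.067   0.1245] tool move [-0.0126  0.0824  0.0642]
ins grasp rel [-0.0031 -0.0016  0.1015] tool move [-0.0021  0.0029  0.0315]
ank grasp rel [0.0736 0.0578 0.0405] tool move [ 0.0382 -0.0856 -0.0141]
turn [-0.18 -0.26  0.  ]
```

Emit:
carry_out --increments "0 -0.002 0.002 0.01 0 0 0;0 0 0 0.015 0 0 0;0 0 0 0.01 0 0 0;0 0 0 0 0 0 0;0 0 0 0 0 0 0"

```text
time_s: 8.72
tool_pos: [0.5625, 0.0211, 0.2383]
tool_rot: [-179.7, -0.4, 152.4]
force: [-0.9, -0.1, 0.6]
grip_width: 0.0005
```

```bash
python3 goto.py; python3 - <<'E'
from cell import *
import cv2
b=read_camera('side')['img'][90:290,150:370];a=read_camera('top')['img'][100:280,160:340]
cv2.imwrite('pics/ins.png',cv2.hconcat([cv2.resize(b,(440,400)),cv2.resize(a,(360,400))]))
E
```

```text
8.725 [0.5625 0.0211 0.2383] [-179.72948094   -0.36647217  152.36050891] 0.0004903701559453517 [-0.92 -0.07  0.6 ]
big grasp rel [-0.0464 -0.064   0.0853] tool move [-0.0116  0.0783  0.0248]
ins grasp rel [-0.0003  0.0014  0.0623] tool move [-0.0008 -0.0011 -0.0077]
ank grasp rel [0.0764 0.0608 0.0013] tool move [ 0.0398 -0.0896 -0.0531]
turn [-0.27 -0.37  0.  ]
```

View pics/ins.png

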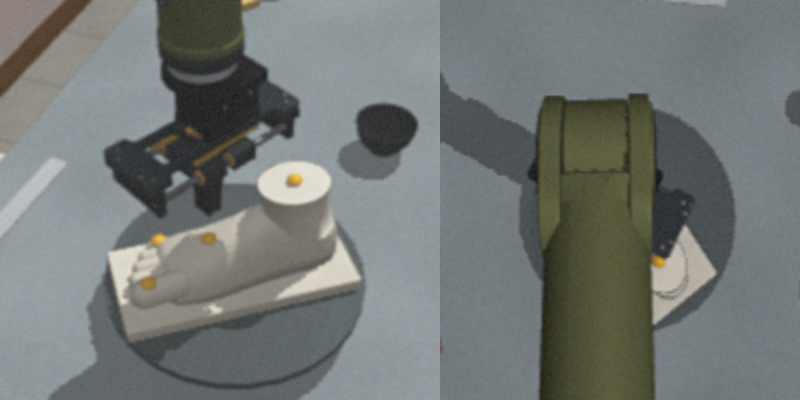

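The fingertips, at about (208,212) in the side crop, are straight above the instep stud at (208,239). They are clear of the ankle wall, so I'll hold.

Emit:
carry_out --increments "0 0 0 0 -0.2 -0.3 0;0 0 0 0 0 0 0;0 0 0 0 0 0 0;0 0 0 0 0 0 0;0 0 0 0 0 0 0;0 0 0 0 0 0 0;0 0 0 0 0 0 0;0 0 0 0 0 0 0;0 0 0 0 0 0 0;0 0 0 0 0 0 0;0 0 0 0 0 0 0;0 0 0 0 0 0 0;0 0 0 0 0 0 0;0 0 0 0 0 0 0;0 0 0 0 0 0 0;0 0 0 0 0 0 0;0 0 0 0 0 0 0;0 0 0 0 0 0 0;0 0 0 0 0 0 0;0 0 0 0 0 0 0"

```text
time_s: 11.32
tool_pos: [0.563, 0.0209, 0.2396]
tool_rot: [180.0, 0.1, 152.3]
force: [-0.3, -0.4, -0.5]
grip_width: 0.0004
```

```bash
python3 goto.py
```

```text
11.325 [0.563  0.0209 0.2396] [1.79963441e+02 6.06969488e-02 1.52344530e+02] 0.0004061175859589055 [-0.34 -0.44 -0.47]
big grasp rel [-0.0454 -0.0641  0.0866] tool move [-0.0105  0.0778  0.0267]
ins grasp rel [0.0007 0.0013 0.0636] tool move [ 0.     -0.0015 -0.0064]
ank grasp rel [0.0774 0.0607 0.0026] tool move [ 0.0403 -0.0897 -0.0525]
turn [0.04 0.06 0.  ]
```

Held for 2.5 s. Next it goes straight up, then across to the ankle at a height that keeps the tips well above the stud.

Emit:
carry_out --increments "0 0 0 0 0 0 0;0 0 0 -0.025 0 0 0;0 0 0 -0.03 0 0 0;0 0 0 -0.02 0 0 0;0 0 0 -0.01 0 0 0;0 0 0 0 0 0 0;0 0.01 -0.02 0 0 0 0;0 0.01 -0.025 0 0 0 0;0 0.01 -0.025 0 0 0 0;0 0.01 -0.015 0 0 0 0;0 0 0 0 0 0 0;0 0 0 0 0 0 0"

```text
time_s: 12.82
tool_pos: [0.4843, -0.0358, 0.321]
tool_rot: [-179.8, -0.4, 152.5]
force: [-0.7, -0.4, 0.4]
grip_width: 0.0003
```

```bash
python3 goto.py; python3 - <<'E'
from cell import *
import cv2
b=read_camera('side')['img'][90:290,150:370];a=read_camera('top')['img'][100:280,160:340]
cv2.imwrite('pics/ank.png',cv2.hconcat([cv2.resize(b,(440,400)),cv2.resize(a,(360,400))]))
E
```

```text
12.825 [ 0.4843 -0.0358  0.321 ] [-179.75591271   -0.36222121  152.46421103] 0.0002783776443816575 [-0.74 -0.4   0.39]
big grasp rel [-0.1246 -0.1208  0.168 ] tool move [-0.0553  0.1652  0.107 ]
ins grasp rel [-0.0785 -0.0555  0.145 ] tool move [-0.0444  0.0858  0.0744]
ank grasp rel [-0.0018  0.0039  0.084 ] tool move [-0.0036 -0.0026  0.029 ]
turn [-0.24 -0.36  0.  ]
```

View pics/ank.png

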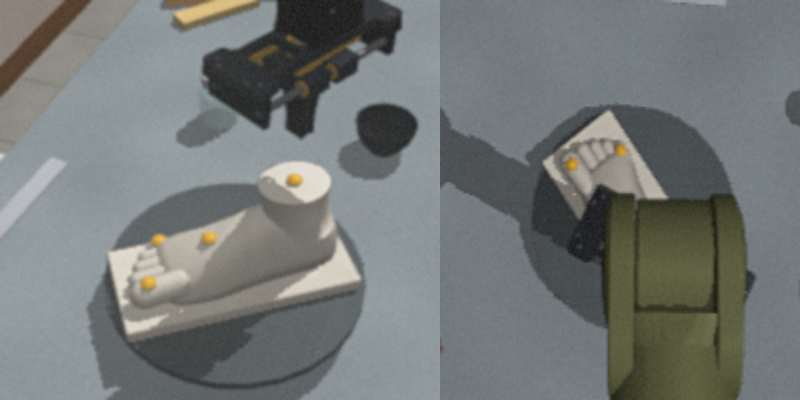

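The fingertips, at about (300,133) in the side crop, are above the ankle stud at (294,180). I'll lower it about 20 mm, centre it and hold.

Emit:
carry_out --increments "0 -0.003 -0.002 0.01 0 0 0;0 0 0 0.01 -0.2 -0.3 0;0 0 0 0 0 0 0;0 0 0 0 0 0 0;0 0 0 0 0 0 0;0 0 0 0 0 0 0;0 0 0 0 0 0 0;0 0 0 0 0 0 0;0 0 0 0 0 0 0;0 0 0 0 0 0 0;0 0 0 0 0 0 0;0 0 0 0 0 0 0;0 0 0 0 0 0 0;0 0 0 0 0 0 0;0 0 0 0 0 0 0;0 0 0 0 0 0 0;0 0 0 0 0 0 0;0 0 0 0 0 0 0;0 0 0 0 0 0 0;0 0 0 0 0 0 0"

```text
time_s: 15.42
tool_pos: [0.487, -0.0382, 0.2994]
tool_rot: [-179.9, -0.0, 152.6]
force: [0.3, 0.2, 0.1]
grip_width: 0.0003
```

```bash
python3 goto.py; python3 - <<'E'
from cell import *
import cv2,pickle
from fit import *
P={'side':read_camera('side')}
P0=pickle.load(open('p0.pkl','rb'))
print(fit(P)[0],fit({'side':P0['side']})[0])
d=cv2.absdiff(P['side']['img'],P0['side']['img'])
b=P['side']['img'][90:290,150:370]
cv2.imwrite('pics/ank2.png',cv2.resize(b,(440,400)))
E
```

```text
15.425 [ 0.487  -0.0382  0.2994] [-1.79909514e+02 -3.94222283e-02  1.52561752e+02] 0.00028232146164509757 [0.27 0.24 0.09]
big grasp rel [-0.1215 -0.1233  0.1464] tool move [-0.0511  0.1656  0.0861]
ins grasp rel [-0.0754 -0.0579  0.1234] tool move [-0.0403  0.0863  0.0532]
ank grasp rel [0.0013 0.0015 0.0624] tool move [ 0.0005 -0.0019  0.0074]
turn [-0.09 -0.04  0.  ]
[0.53926445 0.00175531 0.63430981] [0.53916931 0.00166953 0.63554368]
```

View pics/ank2.png

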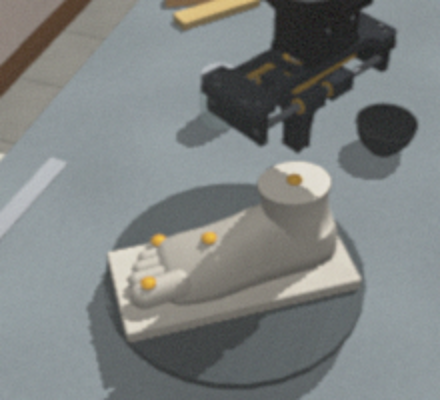

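The fingertips, at about (295,150), are straight above the ankle stud at (294,180), and the foot hasn't moved. I'll hold a little longer, then hand in.

Emit:
carry_out --increments "0 0 0 0 0 0 0;0 0 0 0 0 0 0;0 0 0 0 0 0 0;0 0 0 0 0 0 0"

```text
time_s: 15.98
tool_pos: [0.4871, -0.0382, 0.2994]
tool_rot: [-179.9, -0.0, 152.6]
force: [0.0, 0.7, 0.5]
grip_width: 0.0005
```

```bash
python3 goto.py | grep -E 'ank|^1'; python3 -c "
from cell import *
print(sign_off())"
```

```text
15.975 [ 0.4871 -0.0382  0.2994] [-1.79909894e+02 -3.89994305e-02  1.52564033e+02] 0.000546850713988004 [0.02 0.71 0.52]
ank grasp rel [0.0013 0.0015 0.0624] tool move [ 0.0005 -0.0019  0.0074]
the job is handed in; nothing more can be done
None
```

The arm pointed down, with fingers shut, at the big-toe, instep and ankle studs in that order. It held each for about 2.5 s or longer and was still pointing at the ankle stud when I handed the job in at about 16 s.

| Stud | Sideways error (by the fit) | Grasp point above stud |
|---|---|---|
| Big toe | about 3–4 mm | about 65 mm |
| Instep | about 1.5 mm | about 63 mm |
| Ankle (final) | about 2 mm | about 62 mm, fingertips about 43 mm |

- **Stud positions:** these come from fitting the foot's pose to all four studs in both cameras. All stud residuals stayed under 1 px, and the two cameras differed by about 3 mm across the bench.
- **Foot:** a refit from the side camera at the end matched the first one within 0.2 mm and 0.1°. I saw no sign that it had moved.
- **Contact:** the wrist force wandered up to about 1.2 N, including while the arm held still in clear air, so I read it as sensor noise. That also means it could not confirm the 0.5 N contact limit; the pictures taken at each stud showed clear air below the fingertips.
- **Little-toe stud:** it was never approached.
- **Bystanders:** I did not re-measure the bottle, bowl, jar and modelling tool at the end. The fingertips passed well above the bottle's height on the way in, and the other moves stayed over the foot.

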